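Zero a reflectance reader on its white tile, then read the test cassette

ROBOT

A 7-joint arm with a two-finger parallel gripper is mounted at the origin on a cart in front of the work surface, level with it; the furniture and walls round the work are solid. World frame = base frame: x ahead of the robot, y to its left, z up, the work surface at z = 0. Lengths are in mm, angles in rad, forces in N, time in s.
With the tool pointing down it reaches from about 400 to 875 mm from the base axis. Payload 4.4 kg.
Tool frame: the origin (TCP) lies midway between the tips of the shut fingers; the grasp point (between the pads) lies 19 mm behind it; z points along the fingers, y is the direction in which the jaws open and shut (so a half turn about z gives the same grasp; the last joint's range is limited). The gripper opens to 85 mm and grips with 20 to 120 N. Pads are 22 mm wide; open, the fingers measure 114 mm over their backs; the gripper's body (76 mm by 85 mm) begins 54 mm behind the grasp point. The pads swing forward as they close: fully open they stand 13 mm farther back than shut.
Start: joints at [1.111, 0.628, 0.038, 1.517, -0.027, 0.996, -0.02], TCP at [249.433, -600.251, 231.313] pointing down, gripper open.
Joint ranges: [-3.06, 3.06], [-0.37, 2.12], [-1.25, 1.32], [0.18, 2.47], [-1.1, 4.24], [0.23, 1.98], [-2.94, 2.94]. Speed limits (rad/s): [2.57, 2.57, 3.14, 3.14, 3.14, 3.14, 3.14].

INTERFACE

Orientations are given as [roll, pitch, yaw] about the fixed x, y, z axes, in that order (R = Rz(yaw) Ry(pitch) Rx(roll)).
In Python, from bench import manip gives the robot as it stands. The module is installed in compiled form; this text tells all that it offers.
- The arm moves only by the shell command python3 -m pendant 'ROWS' [FORCE]. ROWS is JSON, a list of rows, each a list of 3 entries, a list of its own where there are three numbers: the shift along the tool's x, y, z in m, then the turn about the tool's z in degrees, then the finger opening in m, from 0 to 0.0854. A call has exactly 10 rows; each row is the pose to reach, as a shift and turn from the pose commanded when the call began, along the tool's axes at that moment; what a row does not reach only later rows make up. A row lasts 1/12 s, in which the tool goes at most 41.7 mm and 7.16 degrees, less where a joint would pass 70% of its speed; a pose out of reach is approached as far as the arm can. A call with a gripper value outside its range is refused whole. The fingers move at their own pace and stop on an object; FORCE is the grip in N (left out, the last holds). Time passes only in rows, so rows that repeat a pose let the fingers close, or fill a call up. It gives the time, the measured TCP pose, the force and the opening at its end, in the units of the state.
- manip.observe(): the state, without advancing time (a new reading comes with each control period).
- manip.capture(name): name is "scene" or "top" or "wrist"; returns a dict with "frame" (384x512x3 uint8, blue, green, red), "z_map" (384x512 float32, mm along the optical axis (not along the pixel's ray), 0 where there is no reading), "camera_matrix" (3x3 intrinsics, pixels), "k1" (the pictures are not rectified: a ray, as slopes to the right and down, at radius r is drawn at 1 + k1 r^2 times it, then the intrinsics apply), "rvec" (rotation vector, rad) and "tvec" (3), from world to camera coordinates, as OpenCV has them. Camera axes: x right, y down, z forward; pixel columns grow to the right and rows downward; lengths in mm; the calibration is good to about 2 mm. A picture is of the moment at which its call begins.
- manip.close_job(): hands the job in, once; it reports no verdict.
The state is a dict: "t": time; "joint_positions": joint angles; "joint_velocities": joint speeds; "effort": joint torques, N m; "eef_pos": TCP position; "ee_rot": TCP orientation; "contact_force": force on the tool from outside, world axes, zero at the start; "moment": the same for the moment, N m; "width": finger opening in mm.
Only numpy, scipy, OpenCV 4.12 (cv2) and the standard library are available. Lean on these libraries where they do the work, as an engineer would, in place of code of your own. Each camera call takes 0.05 s, during which the arm holds its last target.

TASK

Use the bench reflectance reader: take the black knob of its cross-slide and bring the round white reference tile centrally under the fixed reading nose, then press the round zero key fully down. Next bring the middle of the rectangular window of the test cassette under the nose, press the wide read key fully down, and leave the cassette there. Press each key only when its target is under the nose, and leave the card box, the specimen cup and the dropper vial where they stand.

Things in the scene. Friction and masses are not known exactly. Their poses are not given: they have to be found in the camera images.
- reader: the fixed bench reader, 170 mm wide (its y), 245 mm deep (its x; x points from the knob side to the tower, z up). Origin at bench height straight below the nose. White tower at the back: x 82 to 154 mm, y -65 to 65 mm, 120 mm high; a white arm (30 mm wide, underside 94 mm, top 118 mm high) reaches forward from it to x = -16 mm and carries the nose. Place and yaw vary
- nose_tip (a point): centre of the lower end of the fixed black conical reading nose (tip 9 mm across), 64 mm above the bench; it never moves and stands about 8 mm above the things on the carrier
- knob_grip (a point): centre of the black upright round knob (22 mm across, gripping part 24 mm tall, top 13 mm above this point) on the tongue of the dark carrier plate; the tongue's top is 26 mm below this point. The knob is rigid with the carrier and moves it on two free slides in reader x and y, without turning. With the carrier mid-way it is 125 mm in front of the nose (reader -x)
- ref_center (a point): centre of the top of the round white reference tile (25 mm across, in a grey 34 mm square holder), in the carrier's rear channel, 39 mm behind the cassette's centre line (reader +x). Where it lies along the channel (reader y) varies; it moves with the carrier and does not shift on it
- window_center (a point): centre of the rectangular read window (9 mm by 18 mm, the long way along reader y) in the top of the white test cassette (21 x 70 x 5 mm), in the carrier's front channel. Not the small round sample port, which lies 30 mm from it towards reader -y. Where it lies along the channel varies; it moves with the carrier and does not shift on it
- zero_key_top (a point): centre of the top of the round zero key (21 mm across) on the tower's flat top, on its +y side; 10 mm proud of the 120 mm high deck; the read key's centre is 66 mm away. Pressed straight down, 5 mm of travel against a spring (1.4 N at first, about 5 N at the bottom)
- read_key_top (a point): centre of the top of the wide oblong read key (20 mm along reader x, 38 mm along reader y) on the tower's flat top, on its -y side; same height, travel and spring as the zero key
- zero_key (a joint): travel of the zero key in m: 0 up, 0.005 fully down; springs back
- read_key (a joint): travel of the read key in m: 0 up, 0.005 fully down; springs back
- slide_x (a joint): position of the lower slide in m, -0.03 to 0.03, growing as the carrier goes along reader +x (towards the tower); 1.6 N of friction, stays where it is left
- carrier (a joint): position of the upper slide in m, -0.04 to 0.04, growing as the carrier goes along reader +y; 1.6 N of friction, stays where it is left
- card_box_mid (a point): centre of a loose white carton, 61 x 91 x 66 mm, a bystander
- specimen_cup_mid (a point): centre of a loose white lidded specimen cup, 49 mm across, 55 mm tall, a bystander
- dropper_vial_mid (a point): centre of a loose dropper vial, 26 mm across, 58 mm tall, a bystander

How it is judged (in metres and radians):
On the way, in this order (a step that is already met when the one before it is completed fails the run):
1. the zero key is pressed down (over 4 mm) while the nose stands within 6 mm of the reference tile's centre (horizontal distance between nose_tip and ref_center below 0.006 m and value of joint zero_key above 0.004 m), for 0.1 s.
2. the read key is pressed down (over 4 mm) while the nose stands within 4 mm of the window's centre (horizontal distance between nose_tip and window_center below 0.004 m and value of joint read_key above 0.004 m), for 0.1 s.
At the end, for the whole second after the job is handed in: the nose still stands within 4 mm (seen from above) of the centre of the cassette's window, the slides are at rest and both keys are up again (horizontal distance between nose_tip and window_center below 0.004 m and value of joint each of zero_key, read_key below 0.001 m and velocity of joint slide_x between -0.005 and 0.005 m/s and velocity of joint carrier between -0.005 and 0.005 m/s); the robot touches nothing.
It fails at once if the zero key is pressed (over 3 mm) with the nose more than 8 mm from the centre of the reference tile (value of joint zero_key above 0.003 m and horizontal distance between nose_tip and ref_center above 0.008 m).
It fails at once if the read key is pressed (over 3 mm) with the nose more than 8 mm from the centre of the cassette's window (value of joint read_key above 0.003 m and horizontal distance between nose_tip and window_center above 0.008 m).
It fails at once if the card box, the specimen cup or the dropper vial is moved by more than 20 mm (distance of any of card_box_mid, specimen_cup_mid, dropper_vial_mid from where it was at the start of the episode above 0.02 m).
It also fails if it takes over 56 s, if anything falls off the work surface, if the arm or the gripper's body presses on something with over 40 N, if the wrist force passes 120 N, or if a joint passes its speed limit or range.

## Working session

There is one attempt and no reset: what is moved stays moved. The work goes in short steps, Python scripts to look and compute and a shell command to move; the robot and the scene stay as the last step left them, time stands still between calls to the robot, and variables do not carry over. Pictures are saved under pics/ and viewed, and the job is handed in when it is done.

```bash
mkdir -p pics; cat > h.py <<'E'
import numpy as np, cv2
from bench import manip
def cap(n,save=None):
    c=manip.capture(n)
    if save: cv2.imwrite('pics/'+save,c['frame'])
    return c
def ray(c,uv):
    K=np.array(c['camera_matrix'],float);k1=float(c['k1'])
    d=(np.atleast_2d(uv).astype(float)-[K[0,2],K[1,2]])/[K[0,0],K[1,1]]
    s=d.copy()
    for _ in range(30): s=d/(1+k1*(s**2).sum(1,keepdims=True))
    R=cv2.Rodrigues(np.array(c['rvec'],float))[0];t=np.array(c['tvec'],float).ravel()
    return -R.T@t, np.c_[s,np.ones(len(s))]@R
def onplane(c,uv,z):
    o,d=ray(c,uv); return o+d*((z-o[2])/d[:,2:])
def proj(c,P):
    K=np.array(c['camera_matrix'],float);R=cv2.Rodrigues(np.array(c['rvec'],float))[0];t=np.array(c['tvec'],float).ravel()
    q=np.atleast_2d(P)@R.T+t; s=q[:,:2]/q[:,2:]; s=s*(1+float(c['k1'])*(s**2).sum(1,keepdims=True))
    return s*[K[0,0],K[1,1]]+[K[0,2],K[1,2]]
def pts(c):
    v,u=np.mgrid[:384,:512]; o,d=ray(c,np.c_[u.ravel(),v.ravel()])
    return (o+d*c['z_map'].reshape(-1,1)).reshape(384,512,3)
E
python3 - <<'E'
from h import *
for n in ('scene','top','wrist'):
    c=cap(n,n+'0.png'); print(n,c['camera_matrix'],c['k1'],ray(c,[[256,192]]))
print(manip.observe())
E
```

```text
scene [[351.21163733   0.         252.9138288 ]
 [  0.         351.21163733 195.18532657]
 [  0.           0.           1.        ]] -0.002489328654160487 (array([  2.31577074, 706.08670305, 531.85396063]), array([[ 0.62037928, -0.61519513, -0.48664564]]))
top [[441.33550795   0.         258.28519743]
 [  0.         441.33550795 191.04605112]
 [  0.           0.           1.        ]] -0.1439309124511525 (array([385.44955159, 195.11045706, 942.18416641]), array([[ 0.15916115,  0.00718895, -0.98724239]]))
wrist [[328.09382213   0.         260.17169123]
 [  0.         328.09382213 190.08354935]
 [  0.           0.           1.        ]] -0.05538749691341572 (array([ 328.33409725, -567.22489729,  373.39042307]), array([[-0.31180965, -0.11337858, -0.9434595 ]]))
{'t': 0.15, 'joint_positions': array([ 1.11121232,  0.62909776,  0.03846042,  1.51813635, -0.02700662,
        0.99628598, -0.01999079]), 'joint_velocities': array([-0.00020313, -0.0032773 , -0.00055463, -0.00408844,  0.00147205,
       -0.00158772,  0.00087503]), 'effort': array([-1.63934515e-04, -5.63798726e+01,  1.22695070e+00, -1.93650699e+01,
        1.10477439e-02,  7.40943913e-03,  1.60721527e-05]), 'eef_pos': array([ 249.242846  , -599.81084401,  230.62444549]), 'ee_rot': array([-3.14018325e+00,  5.81850907e-06,  3.93779929e-01]), 'contact_force': array([ 0.30232306, -0.18702617, -0.1938121 ]), 'moment': array([-0.03609939, -0.00298867,  0.00741639]), 'width': 85.29147206386624}
```

View pics/scene0.png

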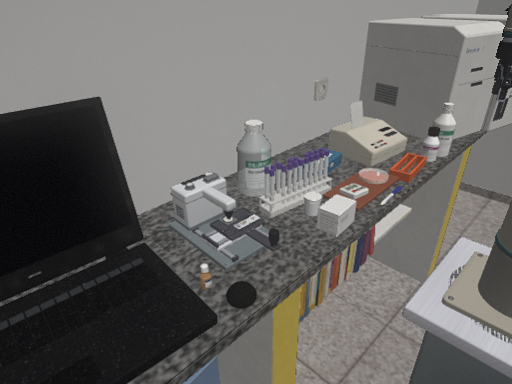

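View pics/top0.png

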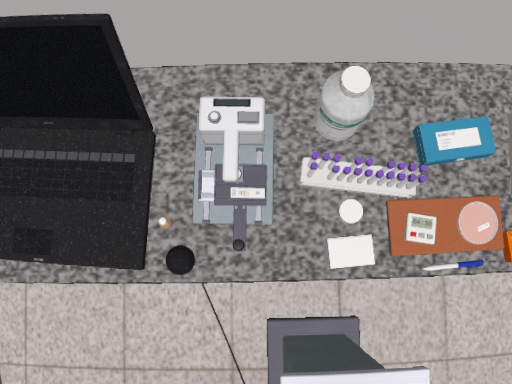

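View pics/wrist0.png

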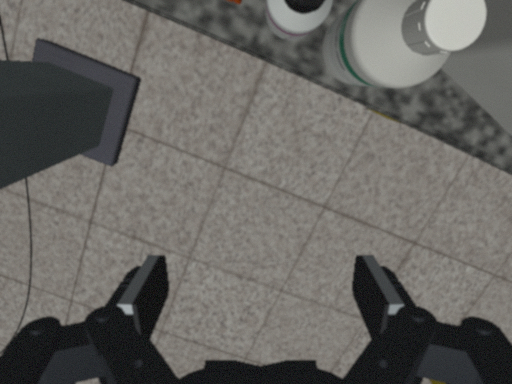

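```bash
python3 - <<'E'
from h import *
c=cap('top'); f=c['frame'][85:260,180:290]; cv2.imwrite('pics/z1.png',cv2.resize(f,None,fx=3.4,fy=3.4,interpolation=cv2.INTER_CUBIC))
c=cap('scene'); f=c['frame'][165:270,150:300]; cv2.imwrite('pics/z2.png',cv2.resize(f,None,fx=5,fy=5,interpolation=cv2.INTER_CUBIC))
E
```

```text
(no output)
```

View pics/z1.png

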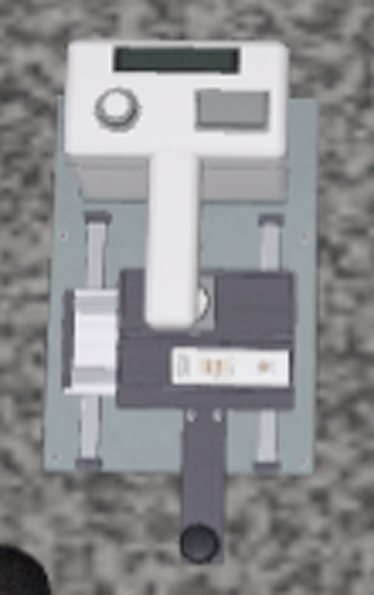

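View pics/z2.png

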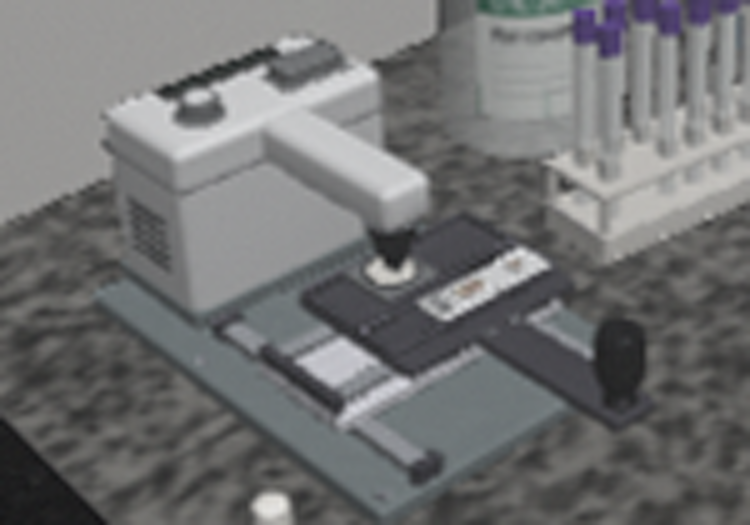

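```bash
cat > m.py <<'E'
from h import *
c=cap('top'); P=pts(c); f=c['frame']
reg=np.zeros((384,512),bool); reg[85:260,190:285]=1
m=reg&(P[...,2]>105)&(P[...,2]<140)
print(np.percentile(P[m][:,2],[5,50,95]))
# tower part: rows where mask wide
m8=m.astype(np.uint8)
tw=cv2.morphologyEx(m8,cv2.MORPH_OPEN,np.ones((9,31)))
cs=max(cv2.findContours(tw,0,2)[0],key=cv2.contourArea)
Q=onplane(c,cs[:,0,:],120.)[:,:2].astype(np.float32)
r=cv2.minAreaRect(Q); print('tower',r, cv2.boxPoints(r))
cv2.imwrite('pics/mk.png',(m8*120+tw*120)[85:260,180:290].repeat(4,0).repeat(4,1))
g=cv2.cvtColor(f,cv2.COLOR_BGR2GRAY)
np.set_printoptions(linewidth=250)
print(g[105:130,198:268])
E
python3 m.py
```

```text
[113.25206207 119.03326117 129.32200436]
tower ((674.709228515625, 246.449951171875), (128.07496643066406, 67.94477844238281), 88.66500091552734) [[639.2541  183.22134]
 [707.1805  181.63837]
 [710.16437 309.67856]
 [642.238   311.26154]]
[[152 164 202 ... 135 139 132]
 [157 169 204 ... 142 151 146]
 [160 175 206 ... 140 148 143]
 ...
 [153 206 221 ... 154 154 154]
 [144 211 221 ... 152 154 153]
 [154 198 213 ... 153 155 155]]
```

```bash
python3 - <<'E'
from h import *
c=cap('top'); P=pts(c)
print(np.round(P[95:135,232,2]),np.round(P[95:260:3,239,2]))
E
```

```text
[  1.   2. 119. 120. 122. 120. 122. 119. 121. 122. 120. 119. 121. 118.
 121. 120. 121. 119. 117. 121. 121. 120. 119. 121. 120. 120. 119. 118.
 120. 119. 120. 119. 119. 119. 117. 116. 117. 118. 119. 119.] [ -1. 116. 121. 122. 122. 120. 127. 132. 130. 121. 119. 122. 111.  98.
  73.  51.  29.  15.  14.  15.  14.  16.  14.  17.  52.  55.  59.  55.
  53.  53.  49.  53.  55.  52.  51.  48.  49.  48.  49.  49.  48.  49.
  50.  47.  48.  48.  48.  49.  86.  87.  87.  87.  -0.   3.   1.]
```

View pics/mk.png

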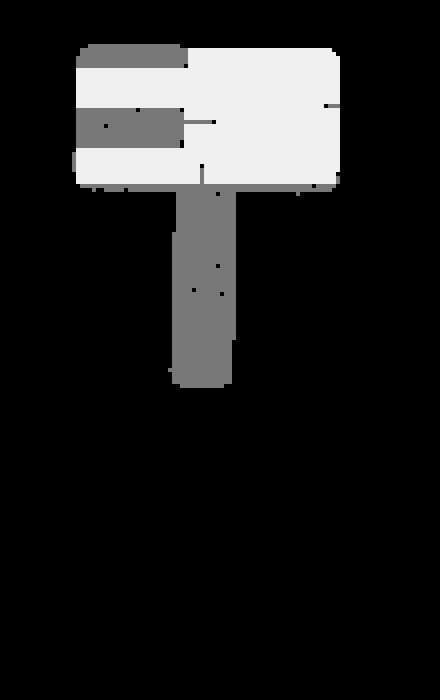

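```bash
cat > m.py <<'E'
from h import *
np.set_printoptions(linewidth=250,precision=2,suppress=True)
c=cap('top'); P=pts(c); f=c['frame']; g=cv2.cvtColor(f,cv2.COLOR_BGR2GRAY)
hsv=cv2.cvtColor(f,cv2.COLOR_BGR2HSV)
m=((P[...,2]>103)&(P[...,2]<140)).astype(np.uint8); m[:85]=0;m[260:]=0;m[:,:190]=0;m[:,285:]=0
m=cv2.morphologyEx(m,cv2.MORPH_CLOSE,np.ones((5,5)))
tw=cv2.morphologyEx(m,cv2.MORPH_OPEN,np.ones((9,31)))
cs=max(cv2.findContours(tw,0,2)[0],key=cv2.contourArea)
r=cv2.minAreaRect(onplane(c,cs[:,0,:],120.)[:,:2].astype(np.float32)); print('tower',r)
# arm centreline rows 140..175
mid=[];w=[]
for v in range(140,176):
    u=np.flatnonzero(m[v]); mid.append(((u[0]+u[-1])/2,v)); w.append(len(u))
A=onplane(c,np.array(mid),118.); p=np.polyfit(A[:,0],A[:,1],1); print('arm line',p, np.degrees(np.arctan(p[0])),w[::6])
u=np.flatnonzero(m[165]); v=np.flatnonzero(m[:,int(mid[20][0])])[-1]+.5
print('arm end',onplane(c,[[mid[30][0],v]],118.))
# yaw from base plate: left/right edges by hue
pl=((hsv[...,0]>80)&(hsv[...,0]<110)&(hsv[...,1]>25)&(hsv[...,2]>70)).astype(np.uint8)
for v in range(130,220,8):
    u=np.flatnonzero(pl[v,190:280])+190
    if len(u): print(v,u[0],u[-1],onplane(c,[[u[0],v],[u[-1],v]],12.)[:,:2].ravel())
# keys
for name,(a,b,d,e) in dict(zero=(105,130,203,226),read=(108,126,234,264)).items():
    print(name); print(g[a:b:1,d:e])
E
python3 m.py
```

```text
tower ((671.7293701171875, 246.62457275390625), (128.50274658203125, 74.13294219970703), 88.4646224975586)
arm line [ -0.02 258.94] -1.0023010884402241 [15, 16, 16, 16, 16, 16]
arm end [[539.57 249.18 118.  ]]
146 258 258 [636.64 195.54 636.64 195.54]
zero
[[228 228 228 228 228 228 229 228 227 228 115  47  47  48  48  49  48  56  54  53  55  53  52]
 [228 229 228 228 228 229 229 228 228 229 190 183 183 184 183 185 185 190 190 191 190 190 191]
 [228 228 228 229 229 228 229 228 229 228 225 225 225 225 226 226 225 226 226 226 227 227 226]
 [228 228 228 228 228 229 229 228 228 228 229 228 228 229 229 228 228 229 228 229 228 229 229]
 [229 228 228 228 228 228 228 228 228 228 228 228 228 229 229 229 228 228 228 228 229 229 228]
 [229 230 229 229 229 229 228 229 229 228 228 210 207 228 229 228 229 229 229 229 229 229 229]
 [229 229 228 228 229 229 229 229 198 180 159 154 158 172 175 193 228 229 228 229 229 229 229]
 [229 229 229 229 228 229 228 198 157 191 193 211 175 150 146 149 205 229 229 229 229 229 229]
 [229 229 229 229 228 229 174 154 192 226 229 228 229 213 151 135 154 208 229 229 2
[... 3052 characters left out ...]
147 146 146 146 148 147 148 149 148 150 148 149 150 147 138 147 204 233 229 216 197]
 [231 232 227 163 120 113 111 112 113 112 112 114 115 118 114 115 121 122 120 122 122 123 123 120 149 204 233 229 216 197]
 [232 231 227 172 151 141 133 133 135 134 134 134 134 131 125 123 120 121 121 121 121 120 122 134 163 203 233 230 215 196]
 [232 231 228 200 181 183 183 184 184 184 184 183 172 172 172 171 163 165 164 164 166 166 167 166 177 211 233 229 215 198]
 [232 232 232 232 233 232 232 232 232 233 232 229 205 206 206 208 206 206 206 207 209 210 210 210 217 233 232 229 218 199]
 [233 232 232 232 232 232 233 232 233 233 232 232 233 233 232 233 233 233 233 233 233 233 233 233 234 233 233 229 216 200]]
```

```bash
python3 - <<'E'
from h import *
c=cap('top'); f=c['frame'][160:215,205:275]; a=cv2.resize(f,None,fx=10,fy=10,interpolation=cv2.INTER_CUBIC); cv2.imwrite('pics/z3.png',a)
c=cap('scene'); f=c['frame'][195:260,205:285]; a=cv2.resize(f,None,fx=10,fy=9,interpolation=cv2.INTER_CUBIC); cv2.imwrite('pics/z4.png',a)
for z,p in ((64,(554.6,249.1)),):
    print(proj(c,[[*p,z]]))
E
```

```text
[[229.97392475 217.78629477]]
```

View pics/z3.png

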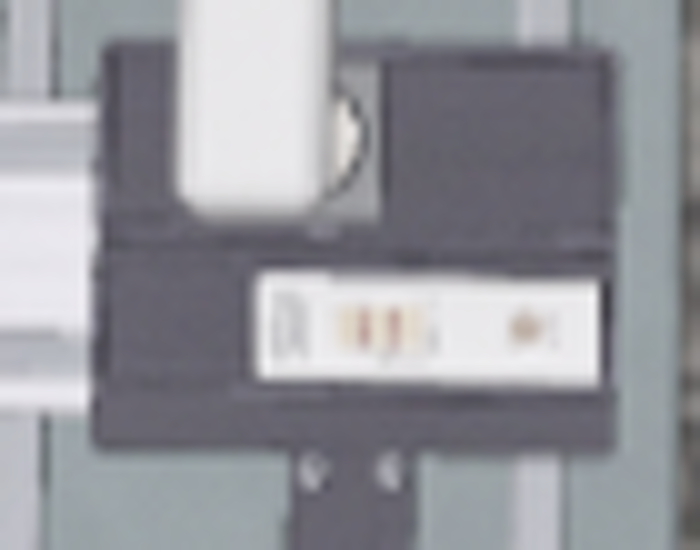

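View pics/z4.png

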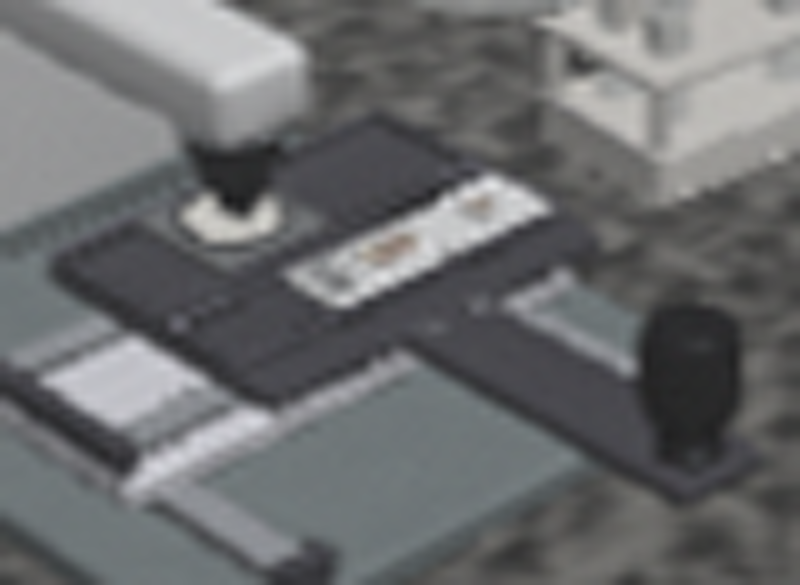

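```bash
python3 - <<'E'
from h import *
np.set_printoptions(precision=1,suppress=True)
c=manip.capture('top')
z3=lambda *a:np.array([[205+(x+.5)/10-.5,160+(y+.5)/10-.5] for x,y in a])
print('top win,port,tile',onplane(c,z3((383,328),(526,328),(300,142)),56)[:,:2])
print('cass corners',onplane(c,z3((255,272),(255,380),(602,278),(600,386)),56)[:,:2])
print('knob',onplane(c,[[180+199.5/3.4-.5,85+543.5/3.4-.5]],85)[:,:2])
print('keys z,r',onplane(c,[[213,115],[248.2,115.9]],130))
s=manip.capture('scene')
z4=lambda *a:np.array([[205+(x+.5)/10-.5,195+(y+.5)/9-.5] for x,y in a])
print('scene win,port,tile',onplane(s,z4((393,247),(480,207),(232,221)),56)[:,:2])
print('nose',onplane(s,z4((240,213)),64)[:,:2])
print('knob top',onplane(s,z4((697,318)),87)[:,:2])
P=pts(c)
# bystanders
for n,(a,b,d,e,lo) in dict(box=(230,270,322,380,50),cup=(195,225,335,367,40),vial=(210,235,155,180,25),rack=(150,200,295,430,30)).items():
    q=P[a:b,d:e].reshape(-1,3); q=q[(q[:,2]>lo)&(q[:,2]<200)]; print(n,q.min(0),q.max(0))
E
```

```text
top win,port,tile [[528.2 228.3]
 [527.5 199.2]
 [567.1 244.8]]
cass corners [[540.3 254.3]
 [518.  254.5]
 [537.5 183.6]
 [515.3 184.5]]
knob [[421.8 237.9]]
keys z,r [[668.8 281.1 130. ]
 [665.2 213.1 130. ]]
scene win,port,tile [[525.6 230.6]
 [524.1 202.3]
 [563.6 249. ]]
nose [[555.7 252.8]]
knob top [[421.  237.2]]
box [371.2 -30.9  50.2] [437.1  64.5  69.8]
cup [462.5 -13.6  46. ] [510.2  35.   61.1]
vial [462.5 381.3  25.3] [485.7 405.2  59.6]
rack [ 509.3 -171.2   31.1] [616.7 108.  139.9]
```

```bash
cat > d.py <<'E'
import sys
from h import *
# usage: d.py x y z yawdeg -> tool-frame shift(m), turn(deg) from measured pose
o=manip.observe(); p=o['eef_pos']; r=o['ee_rot']; y=r[2]
t=np.array([float(a) for a in sys.argv[1:4]])-p
print('pos',p.round(1),'rot',np.degrees(r).round(2),'t',round(o['t'],2),'q',o['joint_positions'].round(2),'F',o['contact_force'].round(1),'w',round(o['width'],1))
dy=(float(sys.argv[4])-np.degrees(y)+180)%360-180
print('shift',((np.cos(y)*t[0]+np.sin(y)*t[1])/1000).round(4),((np.sin(y)*t[0]-np.cos(y)*t[1])/1000).round(4),(-t[2]/1000).round(4),'turn',round(-dy,2))
E
python3 -m pendant '[[[0.020,-0.015,-0.030],-6,0.085],[[0.045,-0.034,-0.055],-12,0.085],[[0.074,-0.057,-0.075],-18,0.085],[[0.104,-0.080,-0.090],-24,0.085],[[0.134,-0.103,-0.099],-30,0.085],[[0.163,-0.126,-0.099],-36,0.085],[[0.192,-0.148,-0.099],-42,0.085],[[0.220,-0.170,-0.099],-48,0.085],[[0.247,-0.191,-0.099],-54,0.085],[[0.273,-0.211,-0.099],-60,0.085]]'
python3 d.py 460 30 300 178.7
```

```text
t: 1.43
eef_pos: [421.3, -298.8, 330.7]
ee_rot: [3.141, 0.0, 1.447]
contact_force: [0.7, -0.7, -0.0]
width: 85.2
pos [ 421.3 -298.8  330.7] rot [1.7996e+02 2.0000e-02 8.2880e+01] t 1.43 q [ 0.77  0.34 -0.29  1.74  0.11  1.08  0.32] F [ 0.7 -0.7 -0. ] w 85.2
shift 0.3311 -0.0023 0.0307 turn -95.82
```

```bash

python3 -m pendant '[[[0.033,0,0.003],-6,0.085],[[0.066,0,0.006],-12,0.085],[[0.099,0,0.009],-18,0.085],[[0.132,-0.001,0.012],-24,0.085],[[0.165,-0.001,0.015],-30,0.085],[[0.198,-0.001,0.018],-36,0.085],[[0.231,-0.002,0.021],-42,0.085],[[0.264,-0.002,0.024],-48,0.085],[[0.297,-0.002,0.027],-54,0.085],[[0.331,-0.002,0.030],-60,0.085]]'
python3 d.py 441 241 145 178.7
```

```text
t: 2.27
eef_pos: [461.5, 29.0, 300.5]
ee_rot: [3.142, 0.001, 2.493]
contact_force: [1.3, -1.4, -0.3]
width: 85.1
pos [461.5  29.  300.5] rot [1.7999e+02 6.0000e-02 1.4281e+02] t 2.27 q [ 0.36  0.32 -0.64  1.91  0.23  0.98  0.54] F [ 1.3 -1.4 -0.3] w 85.1
shift 0.1444 0.1565 0.1555 turn -35.89
```

```bash

python3 -m pendant '[[[0.016,0.018,0.017],-4,0.085],[[0.032,0.035,0.034],-8,0.085],[[0.048,0.052,0.052],-12,0.085],[[0.064,0.070,0.069],-16,0.085],[[0.080,0.087,0.086],-20,0.085],[[0.096,0.104,0.104],-24,0.085],[[0.112,0.122,0.121],-28,0.085],[[0.128,0.139,0.138],-32,0.085],[[0.144,0.156,0.155],-36,0.085],[[0.144,0.156,0.155],-36,0.085]]'
python3 d.py 421.5 237.5 55 178.7
python3 - <<'E'
from h import *
c=cap('wrist','w1.png'); cv2.imwrite('pics/w1b.png',cv2.resize(c['frame'],None,fx=1.5,fy=1.5))
for n,p in dict(nose=(554.8,249.1,64),knob=(421.5,237.5,87)).items(): print(n,proj(c,[p]))
E
```

```text
t: 3.1
eef_pos: [439.9, 244.0, 143.3]
ee_rot: [3.138, -0.003, 3.125]
contact_force: [-0.0, 0.3, 1.0]
width: 85.1
pos [439.9 244.  143.3] rot [179.81  -0.18 179.05] t 3.1 q [-0.12  0.63 -0.66  2.    0.58  0.71  0.41] F [-0.   0.3  1. ] w 85.1
shift 0.0183 -0.0068 0.0883 turn 0.35
nose [[267.45541564 326.01889411]]
knob [[248.26009142 184.15917187]]
```

View pics/w1b.png

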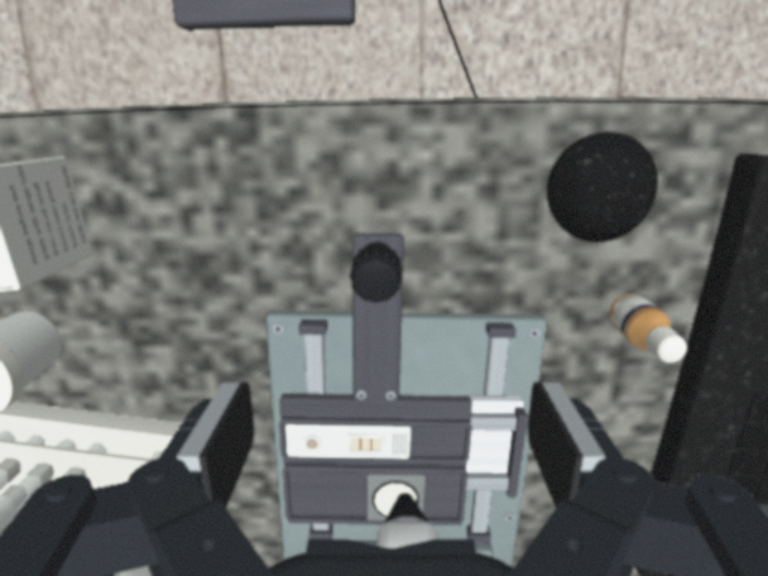

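```bash
python3 - <<'E'
import cv2
f=cv2.imread('pics/w1.png')[255:375,180:360]; cv2.imwrite('pics/z5.png',cv2.resize(f,None,fx=4.4,fy=4.4,interpolation=cv2.INTER_CUBIC))
f=cv2.imread('pics/w1.png')[310:370,235:315]; cv2.imwrite('pics/z6.png',cv2.resize(f,None,fx=10,fy=10,interpolation=cv2.INTER_CUBIC))
E
```

```text
(no output)
```

View pics/z5.png

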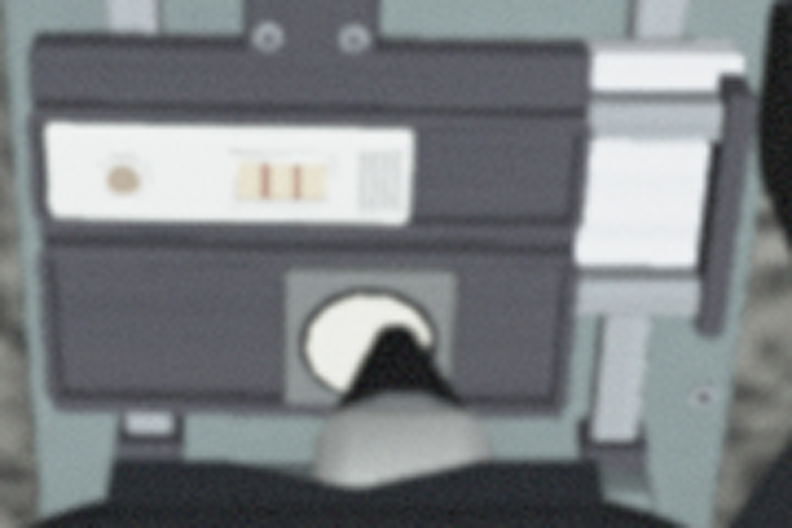

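View pics/z6.png

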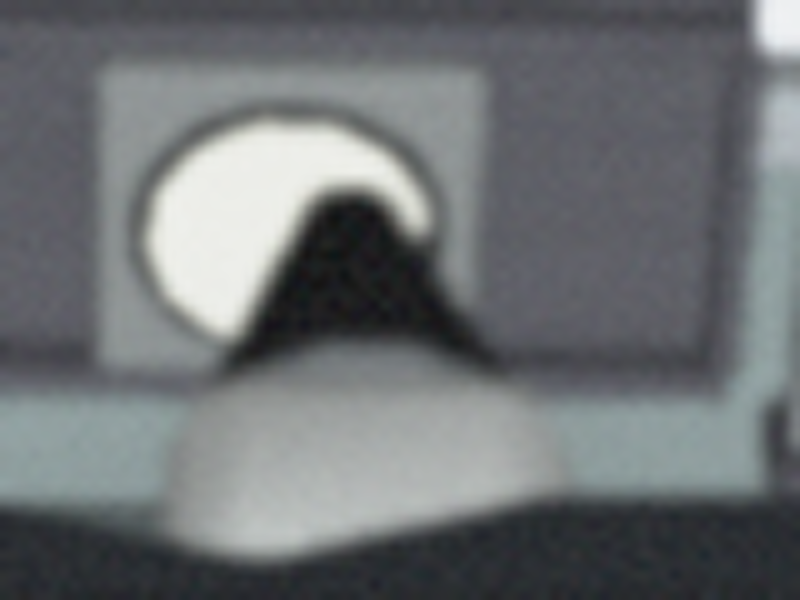

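```bash
python3 - <<'E'
from h import *
np.set_printoptions(precision=1,suppress=True)
c=manip.capture('wrist')
z6=lambda x,y:[235+(x+.5)/10-.5,310+(y+.5)/10-.5]
z5=lambda x,y:[180+(x+.5)/4.4-.5,255+(y+.5)/4.4-.5]
n=onplane(c,[z6(353,187)],64)[0]; print('nose front edge',n)
n=onplane(c,[z6(353,229)],64)[0]; print('nose',n)
t=onplane(c,[z6(289,230),z6(289,118)],56); print('tile',t)
h=onplane(c,[z6(97,65),z6(487,65),z6(97,370)],56); print('holder',h)
w=onplane(c,[z5(281,182),z5(45,122),z5(413,128),z5(412,224),z5(47,218)],56); print('win, cass corners',w)
print('knob',onplane(c,[[250.5,181]],87))
print('d tile',n-t[0],'d win',n-w[0], 'yaw',np.degrees(np.arctan2(*(w[2]-w[1])[:2])))
s=manip.observe();print(s['t'])
E
```

```text
nose front edge [558.9 247.9  64. ]
nose [563.4 247.9  64. ]
tile [[570.7 242.4  56. ]
 [558.3 242.6  56. ]]
holder [[552.2 226.1  56. ]
 [553.  259.8  56. ]
 [586.5 224.7  56. ]]
win, cass corners [[531.3 226.2  56. ]
 [517.  182.2  56. ]
 [519.6 251.6  56. ]
 [541.7 251.2  56. ]
 [539.  180.4  56. ]]
knob [[420.4 236.4  87. ]]
d tile [-7.3  5.5  8. ] d win [32.1 21.7  8. ] yaw 2.1708701931135277
3.2
```

```bash
python3 d.py 421 237 54 178.2
```

```text
pos [441.4 239.8 144.8] rot [-1.7997e+02 -7.0000e-02  1.7864e+02] t 3.2 q [-0.11  0.63 -0.66  2.    0.58  0.71  0.41] F [ 0.8 -1.2 -0.4] w 84.8
shift 0.0203 -0.0033 0.0908 turn 0.44
```

```bash

python3 -m pendant '[[[0.010,-0.002,0.010],0,0.085],[[0.020,-0.003,0.020],0,0.085],[[0.020,-0.003,0.035],0,0.085],[[0.020,-0.003,0.050],0,0.085],[[0.020,-0.003,0.065],0,0.085],[[0.020,-0.003,0.078],0,0.085],[[0.020,-0.003,0.086],0,0.085],[[0.020,-0.003,0.091],0,0.085],[[0.020,-0.003,0.091],0,0.085],[[0.020,-0.003,0.091],0,0.085]]' 60
python3 d.py 421 237 54 178.5
python3 -m pendant '[[[0,0,0],0,0.06],[[0,0,0],0,0.04],[[0,0,0],0,0.025],[[0,0,0],0,0.01],[[0,0,0],0,0.01],[[0,0,0],0,0.01],[[0,0,0],0,0.01],[[0,0,0],0,0.01],[[0,0,0],0,0.01],[[0,0,0],0,0.01]]' 60
python3 d.py 421 237 54 178.5
python3 - <<'E'
from h import *
c=cap('wrist','w2.png');c=cap('scene'); f=c['frame'][190:280,180:300]; cv2.imwrite('pics/s2.png',cv2.resize(f,None,fx=6,fy=6,interpolation=cv2.INTER_CUBIC))
E
```

```text
t: 4.03
eef_pos: [422.3, 236.5, 54.8]
ee_rot: [3.142, 0.001, 3.116]
contact_force: [0.5, 0.5, 0.3]
width: 85.1
pos [422.3 236.5  54.8] rot [1.8000e+02 4.0000e-02 1.7852e+02] t 4.03 q [-0.24  0.74 -0.49  2.1   0.76  0.48  0.23] F [0.5 0.5 0.3] w 85.1
shift 0.0013 0.0004 0.0008 turn 0.02
t: 4.87
eef_pos: [422.0, 237.0, 54.6]
ee_rot: [3.141, 0.001, 3.117]
contact_force: [-0.0, -0.8, 5.8]
width: 20.4
pos [422.  237.   54.6] rot [1.7998e+02 3.0000e-02 1.7857e+02] t 4.87 q [-0.24  0.74 -0.49  2.1   0.76  0.48  0.22] F [-0.  -0.8  5.8] w 20.4
shift 0.001 0.0 0.0006 turn 0.07
```

View pics/s2.png

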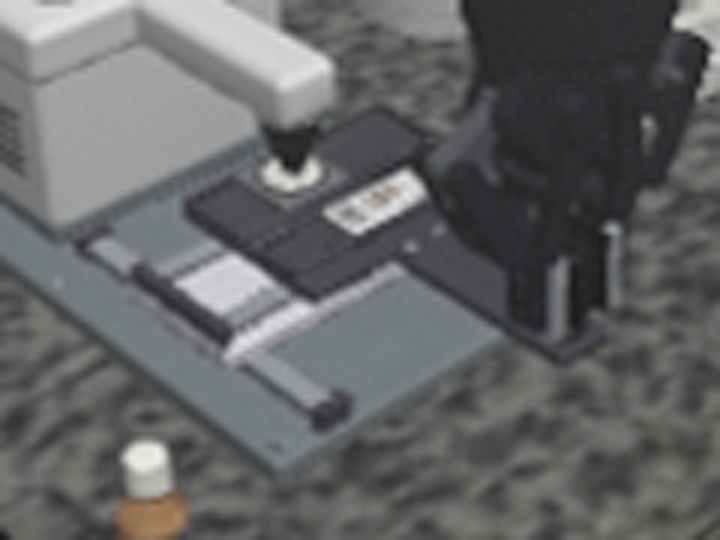

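View pics/w2.png

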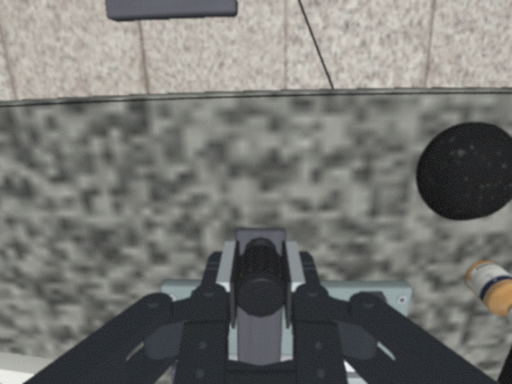

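```bash

python3 -m pendant '[[[0.002,0.0013,0],0,0.01],[[0.004,0.0026,0],0,0.01],[[0.006,0.004,0],0,0.01],[[0.0074,0.0053,0],0,0.01],[[0.0074,0.0053,0],0,0.01],[[0.0074,0.0053,0],0,0.01],[[0.0074,0.0053,0],0,0.01],[[0.0074,0.0053,0],0,0.085],[[0.0074,0.0053,0],0,0.085],[[0.0074,0.0053,0],0,0.085]]' 60
python3 d.py 414.6 242 54.6 178.5
python3 -m pendant '[[[0,0,0],0,0.085],[[0,0,0],0,0.085],[[0,0,-0.005],0,0.085],[[0,0,-0.02],0,0.085],[[-0.01,0,-0.04],0,0.085],[[-0.02,0,-0.06],0,0.085],[[-0.027,0,-0.08],0,0.085],[[-0.027,0,-0.09],0,0.085],[[-0.027,0,-0.09],0,0.085],[[-0.027,0,-0.09],0,0.085]]' 
python3 - <<'E'
from h import *
import pickle
c=cap('wrist','w3.png'); pickle.dump(c,open('w3.pkl','wb'))
f=c['frame'][255:375,180:360]; cv2.imwrite('pics/z7.png',cv2.resize(f,None,fx=4.4,fy=4.4,interpolation=cv2.INTER_CUBIC))
f=c['frame'][310:370,235:315]; cv2.imwrite('pics/z8.png',cv2.resize(f,None,fx=10,fy=10,interpolation=cv2.INTER_CUBIC))
print(manip.observe()['eef_pos'])
E
```

```text
t: 5.8
eef_pos: [414.3, 242.1, 54.1]
ee_rot: [-3.141, -0.001, 3.116]
contact_force: [-0.1, 0.3, 0.3]
width: 55.9
pos [414.3 242.1  54.1] rot [-1.7999e+02 -4.0000e-02  1.7856e+02] t 5.8 q [-0.26  0.74 -0.48  2.11  0.77  0.47  0.2 ] F [-0.1  0.3  0.3] w 55.9
shift -0.0003 -0.0001 -0.0005 turn 0.06
t: 6.63
eef_pos: [441.1, 241.3, 144.3]
ee_rot: [-3.141, 0.0, 3.116]
contact_force: [0.5, -0.2, -0.0]
width: 85.4
[440.62177152 240.97900558 143.68519678]
```

View pics/z7.png

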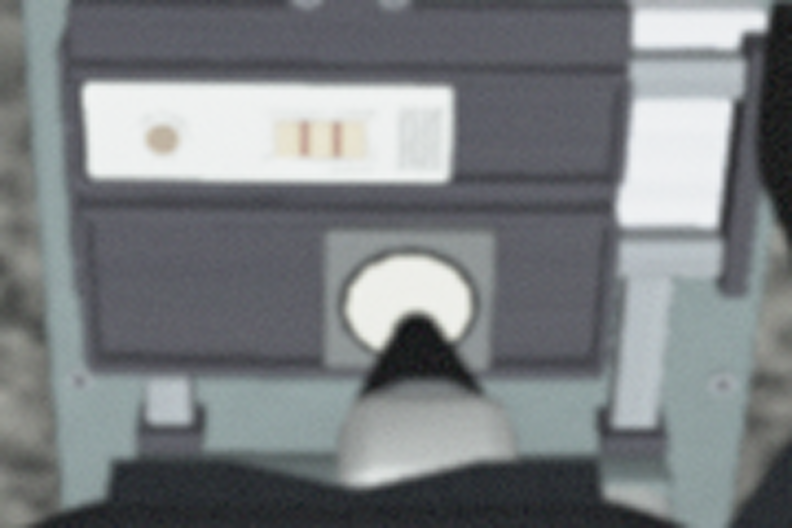

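View pics/z8.png

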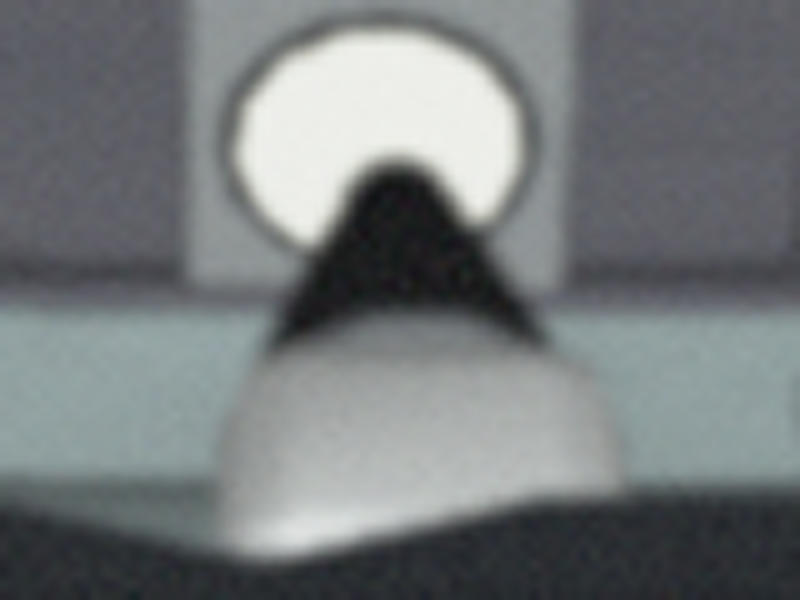

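```bash
python3 - <<'E'
from h import *
import pickle
np.set_printoptions(precision=1,suppress=True)
c=pickle.load(open('w3.pkl','rb'))
z6=lambda x,y:[235+(x+.5)/10-.5,310+(y+.5)/10-.5]
z5=lambda x,y:[180+(x+.5)/4.4-.5,255+(y+.5)/4.4-.5]
n=onplane(c,[z6(400,158)],64)[0]+[4.5,0,0]; print('nose',n)
t=onplane(c,[z6(380,27),z6(235,139),z6(525,139)],56);tc=t.mean(0); tc[0]=t[0,0]+12.5; print('tile',t,tc)
w=onplane(c,[z5(320,139),z5(83,82),z5(452,88),z5(451,182),z5(88,180)],56); print('win, cass',w)
print('d tile',n-tc,'d win',n-w[0],'yaw',np.degrees(np.arctan2(*(w[2]-w[1])[:2])))
print('depth nose/arm?',c['z_map'][310:345,275])
E
```

```text
nose [561.5 251.1  64. ]
tile [[549.8 249.8  56. ]
 [561.6 236.9  56. ]
 [562.3 262.3  56. ]] [562.3 249.7  56. ]
win, cass [[522.6 233.2  56. ]
 [509.1 189.4  56. ]
 [512.  258.3  56. ]
 [533.1 258.   56. ]
 [531.  188.3  56. ]]
d tile [-0.8  1.4  8. ] d win [38.8 17.9  8. ] yaw 2.4385984530677205
depth nose/arm? [280.1 280.9 281.3 280.3 280.5 280.9 281.1 282.1 281.4 282.8 282.4 282.6
 283.4 284.9 284.4 274.7 271.9 271.5 267.9 265.  264.3 263.2 259.7 258.8
 256.4 255.4 252.1 251.2 250.6 248.4 249.3 247.1 243.7 242.5 242. ]
```

```bash

python3 d.py 669 281.5 190 178.3
python3 -m pendant '[[[0,0,-0.020],0,0.0],[[0,0,-0.046],0,0.0],[[-0.030,0.006,-0.046],0,0.0],[[-0.065,0.013,-0.046],0,0.0],[[-0.100,0.020,-0.046],0,0.0],[[-0.135,0.027,-0.046],0,0.0],[[-0.165,0.034,-0.046],0,0.0],[[-0.195,0.040,-0.046],0,0.0],[[-0.215,0.044,-0.046],0,0.0],[[-0.228,0.046,-0.046],0,0.0]]' 30
python3 - <<'E'
from h import *
import pickle
c=cap('wrist','w4.png')
c=cap('top'); f=c['frame'][75:230,180:310];  cv2.imwrite('pics/t4.png',cv2.resize(f,None,fx=3.8,fy=3.8,interpolation=cv2.INTER_CUBIC))
E
python3 d.py 669 281.5 135 178.3
```

```text
pos [440.6 241.  143.7] rot [-1.7994e+02 -6.0000e-02  1.7859e+02] t 6.68 q [-0.11  0.63 -0.66  2.    0.58  0.71  0.4 ] F [ 0.5 -0.9 -0.3] w 85.4
shift -0.2273 0.0461 -0.0463 turn 0.29
t: 7.52
eef_pos: [671.7, 281.8, 187.4]
ee_rot: [-3.14, -0.002, 3.116]
contact_force: [-0.1, 0.1, -0.3]
width: -0.1
pos [671.2 281.6 187.3] rot [-1.7991e+02 -1.2000e-01  1.7851e+02] t 7.62 q [-0.11  0.87 -0.67  1.29  0.54  1.16  0.72] F [-0.5 -1.9  0.6] w -0.2
shift 0.0022 -0.0001 0.0523 turn 0.21
```

View pics/w4.png

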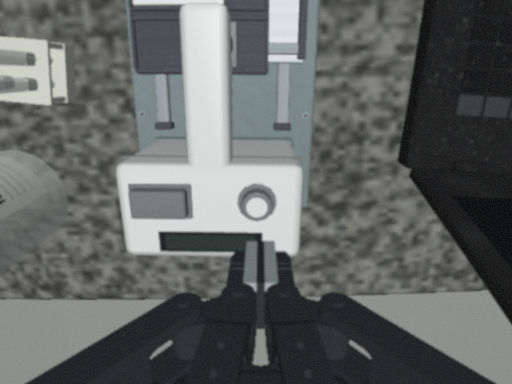

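View pics/t4.png

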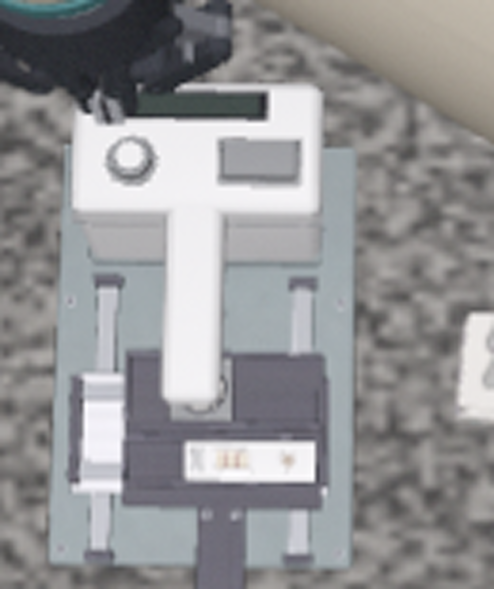

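```bash
python3 - <<'E'
from h import *
np.set_printoptions(precision=1,suppress=True)
c=manip.capture('wrist')
print(onplane(c,[[257,204],[257,207],[162,202]],130)); print(proj(c,[669,281.5,130]))
E
python3 d.py 669 281.5 135 178.3
```

```text
[[667.  280.1 130. ]
 [669.1 280.1 130. ]
 [664.  217.7 130. ]]
[[259.2 206.8]]
pos [669.7 281.8 187.7] rot [-179.9    -0.18  178.58] t 7.67 q [-0.11  0.87 -0.67  1.3   0.54  1.16  0.72] F [-1.3  0.1 -0.2] w -0.2
shift 0.0006 -0.0003 0.0527 turn 0.28
```

```bash

python3 -m pendant '[[[0.001,-0.001,0.015],0,0],[[0.001,-0.001,0.030],0,0],[[0.001,-0.001,0.042],0,0],[[0.001,-0.001,0.050],0,0],[[0.001,-0.001,0.055],0,0],[[0.001,-0.001,0.058],0,0],[[0.001,-0.001,0.060],0,0],[[0.001,-0.001,0.062],0,0],[[0.001,-0.001,0.063],0,0],[[0.001,-0.001,0.063],0,0]]'
python3 d.py 668 280.5 124 178.3
python3 - <<'E'
from h import *
c=cap('scene'); f=c['frame'][160:240,150:270];  cv2.imwrite('pics/s5.png',cv2.resize(f,None,fx=6,fy=6,interpolation=cv2.INTER_CUBIC))
E
```

```text
t: 8.5
eef_pos: [669.7, 281.0, 128.0]
ee_rot: [3.141, 0.0, 3.116]
contact_force: [-1.3, -0.3, 2.6]
width: -0.0
pos [669.7 281.  128. ] rot [1.7998e+02 2.0000e-02 1.7856e+02] t 8.5 q [-0.12  0.92 -0.65  1.35  0.58  1.06  0.69] F [-1.3 -0.3  2.6] w -0.0
shift 0.0017 -0.0005 0.004 turn 0.26
```

View pics/s5.png

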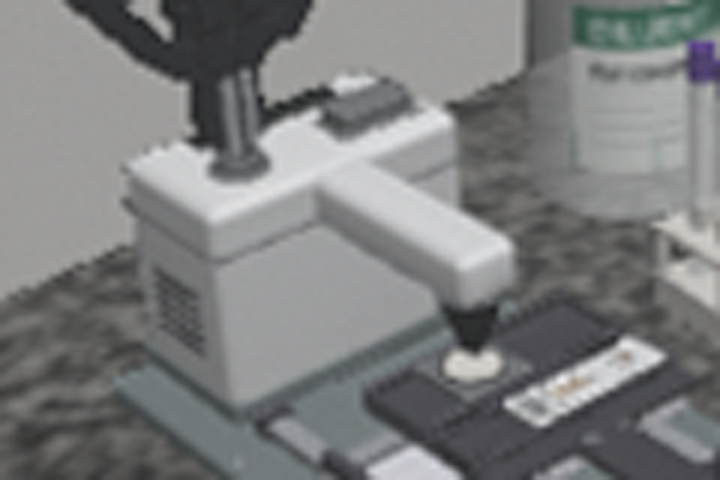

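```bash

python3 -m pendant '[[[0,0,0.001],0,0],[[0,0,0.002],0,0],[[0,0,0.003],0,0],[[0,0,0.0035],0,0],[[0,0,0.004],0,0],[[0,0,0.004],0,0],[[0,0,0.004],0,0],[[0,0,0.004],0,0],[[0,0,0.004],0,0],[[0,0,0.004],0,0]]'
python3 d.py 668 280.5 124 178.3
```

```text
t: 9.38
eef_pos: [669.8, 281.0, 125.1]
ee_rot: [3.141, 0.001, 3.116]
contact_force: [-4.1, -2.0, 11.1]
width: 0.1
pos [669.8 281.  125.1] rot [1.7999e+02 5.0000e-02 1.7855e+02] t 9.38 q [-0.12  0.93 -0.64  1.35  0.59  1.05  0.68] F [-4.1 -2.  11.1] w 0.1
shift 0.0018 -0.0006 0.0011 turn 0.25
```

```bash

python3 -m pendant '[[[0,0,0.0005],0,0],[[0,0,0.001],0,0],[[0,0,0.0015],0,0],[[0,0,0.0015],0,0],[[0,0,0.0015],0,0],[[0,0,0.0015],0,0],[[0,0,0.0015],0,0],[[0,0,0.0015],0,0],[[0,0,0.0015],0,0],[[0,0,0.0015],0,0]]'
python3 -m pendant '[[[0,0,-0.005],0,0],[[0,0,-0.02],0,0],[[0,0,-0.045],0,0],[[0.020,0,-0.065],0,0],[[0.050,-0.008,-0.065],0,0],[[0.085,-0.015,-0.065],0,0.02],[[0.120,-0.022,-0.065],0,0.085],[[0.155,-0.028,-0.065],0,0.085],[[0.190,-0.034,-0.065],0,0.085],[[0.215,-0.038,-0.065],0,0.085]]'
python3 d.py 414 242 145 178.3
```

```text
t: 10.22
eef_pos: [669.8, 281.1, 125.0]
ee_rot: [3.141, 0.001, 3.116]
contact_force: [-7.0, -3.4, 16.2]
width: -0.3
t: 11.05
eef_pos: [451.0, 247.6, 187.2]
ee_rot: [-3.141, -0.0, 3.118]
contact_force: [-0.7, 0.8, 0.5]
width: 60.4
pos [451.  247.6 187.2] rot [-1.7996e+02 -2.0000e-02  1.7863e+02] t 11.05 q [-0.08  0.58 -0.72  1.93  0.52  0.82  0.47] F [-0.7  0.8  0.5] w 60.4
shift 0.0369 -0.0064 0.0422 turn 0.33
```

```bash

python3 -m pendant '[[[0.018,-0.003,0.020],0,0.085],[[0.036,-0.006,0.040],0,0.085],[[0.036,-0.006,0.060],0,0.085],[[0.036,-0.006,0.080],0,0.085],[[0.036,-0.006,0.100],0,0.085],[[0.036,-0.006,0.116],0,0.085],[[0.036,-0.006,0.126],0,0.085],[[0.036,-0.006,0.132],0,0.085],[[0.036,-0.006,0.132],0,0.085],[[0.036,-0.006,0.132],0,0.085]]' 60
python3 d.py 414.6 242 54.6 178.5
python3 -m pendant '[[[0,0,0],0,0.06],[[0,0,0],0,0.04],[[0,0,0],0,0.025],[[0,0,0],0,0.01],[[0,0,0],0,0.01],[[0,0,0],0,0.01],[[0,0,0],0,0.01],[[0,0,0],0,0.01],[[0,0,0],0,0.01],[[0,0,0],0,0.01]]' 60
python3 d.py 453.6 259.7 54.6 178.5
```

```text
t: 11.88
eef_pos: [418.0, 243.5, 55.2]
ee_rot: [3.141, 0.001, 3.117]
contact_force: [0.1, 0.4, -0.3]
width: 85.0
pos [418.  243.5  55.2] rot [1.7997e+02 4.0000e-02 1.7857e+02] t 11.88 q [-0.25  0.74 -0.5   2.1   0.77  0.48  0.2 ] F [ 0.1  0.4 -0.3] w 85.0
shift 0.0034 -0.0016 0.0006 turn 0.07
t: 12.72
eef_pos: [417.8, 243.0, 55.2]
ee_rot: [-3.141, 0.001, 3.116]
contact_force: [-0.6, -0.9, 5.7]
width: 20.5
pos [417.8 243.   55.2] rot [-1.7999e+02  3.0000e-02  1.7856e+02] t 12.72 q [-0.25  0.74 -0.5   2.11  0.77  0.48  0.2 ] F [-0.6 -0.9  5.7] w 20.5
shift -0.0353 0.0176 0.0006 turn 0.06
```

```bash

python3 -m pendant '[[[-0.007,0.003,0],0,0.01],[[-0.014,0.0065,0],0,0.01],[[-0.021,0.010,0],0,0.01],[[-0.028,0.013,0],0,0.01],[[-0.034,0.016,0],0,0.01],[[-0.0385,0.018,0],0,0.01],[[-0.0385,0.018,0],0,0.01],[[-0.0385,0.018,0],0,0.01],[[-0.0385,0.018,0],0,0.01],[[-0.0385,0.018,0],0,0.01]]' 60
python3 d.py 456.6 260.4 54.6 178.5
python3 -m pendant '[[[0,0,0],0,0.085],[[0,0,0],0,0.085],[[0,0,0],0,0.085],[[0,0,0],0,0.085],[[0,0,-0.020],0,0.085],[[0.004,-0.009,-0.040],0,0.085],[[0.010,-0.018,-0.06],0,0.085],[[0.014,-0.018,-0.08],0,0.085],[[0.014,-0.018,-0.09],0,0.085],[[0.014,-0.018,-0.09],0,0.085]]' 
python3 d.py 441 241 145 178.5
python3 - <<'E'
from h import *
import pickle
c=cap('wrist','w6.png'); pickle.dump(c,open('w6.pkl','wb'))
f=c['frame'][255:375,180:360]; cv2.imwrite('pics/z9.png',cv2.resize(f,None,fx=4.4,fy=4.4,interpolation=cv2.INTER_CUBIC))
f=c['frame'][310:370,235:315]; cv2.imwrite('pics/z10.png',cv2.resize(f,None,fx=10,fy=10,interpolation=cv2.INTER_CUBIC))
c=cap('scene'); f=c['frame'][195:260,205:285]; a=cv2.resize(f,None,fx=10,fy=9,interpolation=cv2.INTER_CUBIC); cv2.imwrite('pics/s6.png',a)
E
```

```text
t: 13.55
eef_pos: [457.2, 260.5, 55.2]
ee_rot: [3.141, 0.001, 3.116]
contact_force: [1.4, 0.1, 5.4]
width: 20.2
pos [457.2 260.5  55.2] rot [1.7995e+02 7.0000e-02 1.7856e+02] t 13.55 q [-0.22  0.78 -0.53  1.99  0.73  0.57  0.28] F [1.4 0.1 5.4] w 20.2
shift 0.0006 -0.0001 0.0006 turn 0.06
t: 14.38
eef_pos: [443.2, 243.5, 146.6]
ee_rot: [3.139, 0.003, 3.117]
contact_force: [-0.1, 0.9, 0.0]
width: 84.9
pos [443.2 243.5 146.6] rot [179.87   0.19 178.56] t 14.38 q [-0.11  0.63 -0.67  1.99  0.59  0.72  0.4 ] F [-0.1  0.9  0. ] w 84.9
shift 0.0021 -0.0025 0.0016 turn 0.06
```

View pics/z9.png

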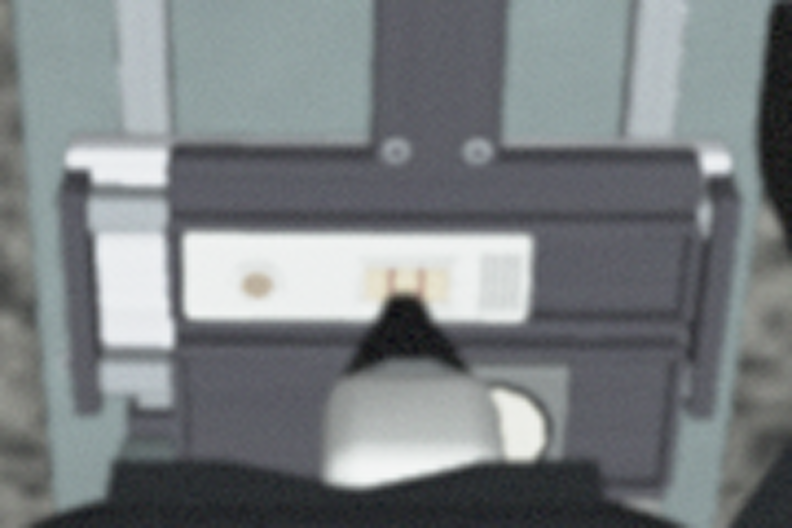

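View pics/z10.png

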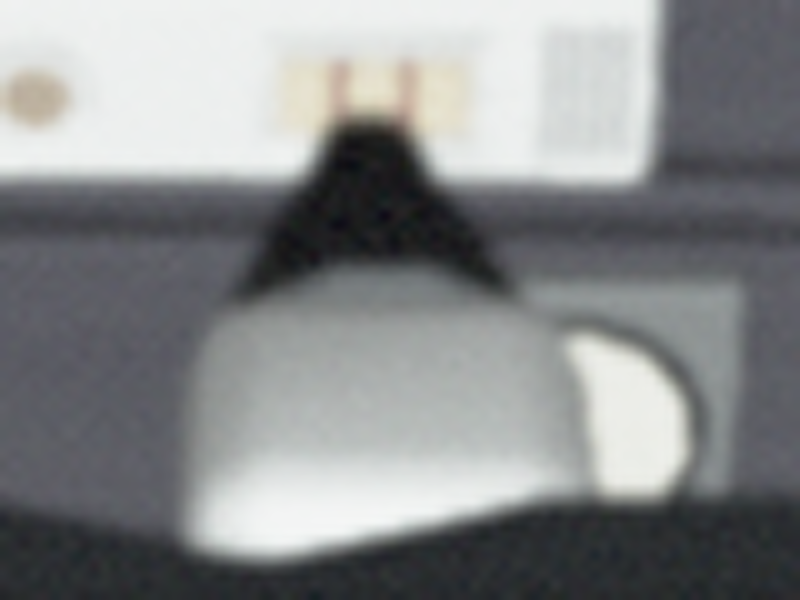

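View pics/s6.png

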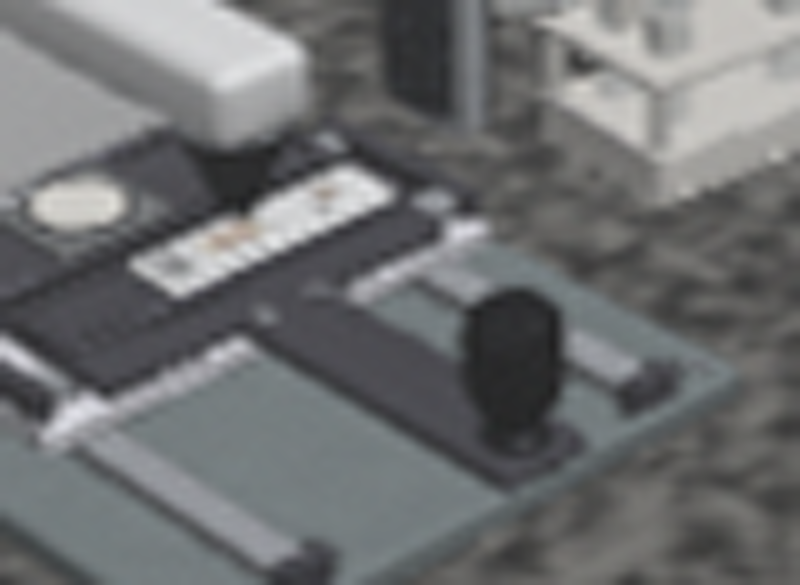

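```bash
python3 - <<'E'
from h import *
import pickle
np.set_printoptions(precision=1,suppress=True)
c=pickle.load(open('w6.pkl','rb'))
z6=lambda x,y:[235+(x+.5)/10-.5,310+(y+.5)/10-.5]
z5=lambda x,y:[180+(x+.5)/4.4-.5,255+(y+.5)/4.4-.5]
n=onplane(c,[z6(370,119)],64)[0]+[4.5,0,0]; print('nose',n)
w=onplane(c,[z6(375,96),z6(280,96),z6(470,96),z6(375,58),z6(375,135)],56); print(w)
k=onplane(c,[z5(183,233),z5(530,236),z5(530,323),z5(187,318)],56); print(k)
print('cass centre x at window', n[:2]-w[0,:2])
print('port',onplane(c,[z6(35,98)],56))
E
```

```text
nose [562.  251.1  64. ]
[[561.9 251.8  56. ]
 [561.7 243.4  56. ]
 [562.2 260.2  56. ]
 [557.8 251.8  56. ]
 [566.3 251.7  56. ]]
[[548.3 207.8  56. ]
 [550.9 276.3  56. ]
 [572.7 276.7  56. ]
 [569.4 207.2  56. ]]
cass centre x at window [ 0.  -0.7]
port [[561.4 221.8  56. ]]
```

```bash
python3 - <<'E'
from h import *
s=manip.capture('scene')
z4=lambda *a:np.array([[205+(x+.5)/10-.5,195+(y+.5)/9-.5] for x,y in a])
print(onplane(s,z4((232,233)),56)[:,:2],onplane(s,z4((240,213)),64)[:,:2]+[3,-3.4])
E
python3 d.py 665.5 215 190 178.3
```

```text
[[559.16929453 252.87089454]] [[558.68181767 249.35063663]]
pos [442.1 242.3 144. ] rot [-1.7997e+02 -4.0000e-02  1.7855e+02] t 14.53 q [-0.11  0.63 -0.67  1.99  0.59  0.72  0.4 ] F [-0.4 -0.6 -0.3] w 85.1
shift -0.224 -0.0216 -0.046 turn 0.25
```

```bash
python3 - <<'E'
from h import *
c=cap('top'); f=c['frame'][150:205,200:270]; cv2.imwrite('pics/t7.png',cv2.resize(f,None,fx=10,fy=10,interpolation=cv2.INTER_CUBIC))
E
```

```text
(no output)
```

View pics/t7.png

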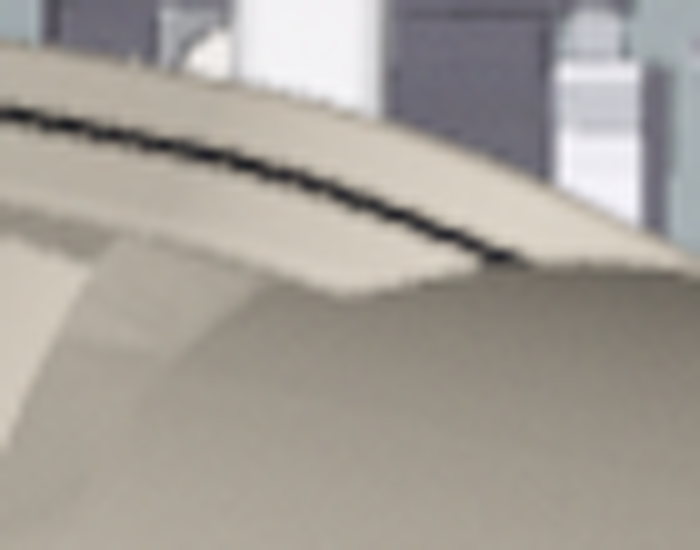

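```bash

python3 -m pendant '[[[0,0,-0.020],0,0.0],[[0,0,-0.046],0,0.0],[[-0.030,-0.003,-0.046],0,0.0],[[-0.065,-0.006,-0.046],0,0.0],[[-0.100,-0.010,-0.046],0,0.0],[[-0.135,-0.013,-0.046],0,0.0],[[-0.165,-0.016,-0.046],0,0.0],[[-0.195,-0.019,-0.046],0,0.0],[[-0.212,-0.021,-0.046],0,0.0],[[-0.224,-0.022,-0.046],0,0.0]]' 30
python3 - <<'E'
from h import *
c=cap('top'); f=c['frame'][150:205,200:270]; cv2.imwrite('pics/t8.png',cv2.resize(f,None,fx=10,fy=10,interpolation=cv2.INTER_CUBIC))
c=cap('wrist','w8.png')
E
python3 d.py 665.5 215 129 178.3
```

```text
t: 15.42
eef_pos: [667.3, 213.5, 188.2]
ee_rot: [-3.14, -0.002, 3.114]
contact_force: [-0.4, 0.3, -0.4]
width: 0.2
pos [666.8 213.8 188.3] rot [-1.7995e+02 -8.0000e-02  1.7841e+02] t 15.52 q [ 0.    0.83 -0.69  1.39  0.55  1.12  0.78] F [0.4 1.  0.3] w -0.1
shift 0.0014 0.0012 0.0593 turn 0.11
```

View pics/t8.png

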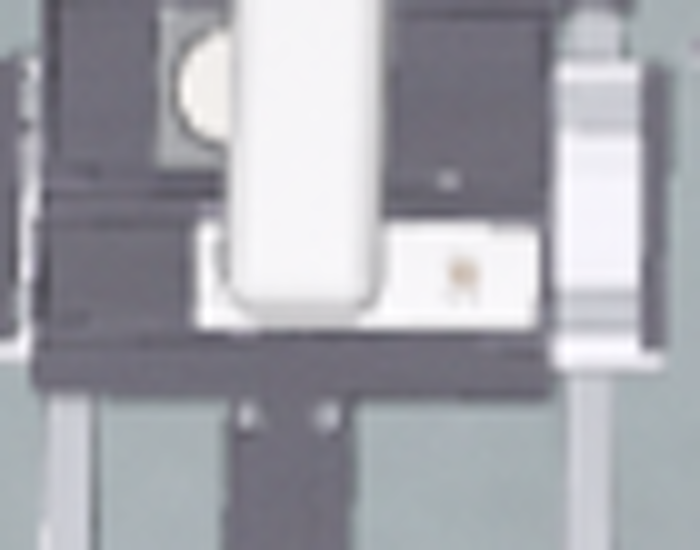

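View pics/w8.png

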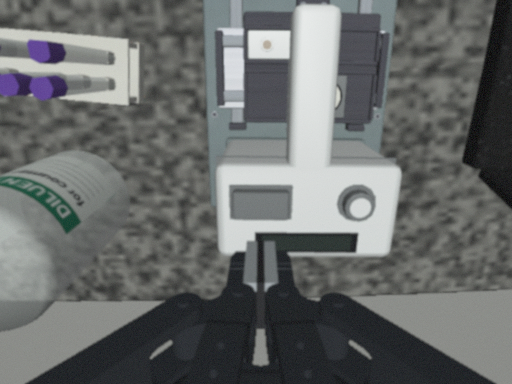

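```bash
python3 - <<'E'
from h import *
np.set_printoptions(precision=1,suppress=True)
c=manip.capture('top')
z=lambda *a:np.array([[200+(x+.5)/10-.5,150+(y+.5)/10-.5] for x,y in a])
print('win',onplane(c,z((321,277)),56)); 
print('arm edges',onplane(c,z((229,240),(384,240),(232,60),(382,60)),118), 'end',onplane(c,z((308,300),(308,318)),118))
w=manip.capture('wrist'); print('read key wrist',onplane(w,[[261,203]],130))
E
```

```text
win [[560.  250.8  56. ]]
arm edges [[555.3 264.4 118. ]
 [554.7 234.8 118. ]
 [590.6 263.6 118. ]
 [590.  234.8 118. ]] end [[543.4 249.4 118. ]
 [539.9 249.5 118. ]]
read key wrist [[660.7 215.8 130. ]]
```

```bash

python3 -m pendant '[[[0.002,0.001,0.015],0,0],[[0.002,0.001,0.030],0,0],[[0.002,0.001,0.042],0,0],[[0.002,0.001,0.050],0,0],[[0.002,0.001,0.055],0,0],[[0.002,0.001,0.058],0,0],[[0.002,0.001,0.060],0,0],[[0.002,0.001,0.062],0,0],[[0.002,0.001,0.063],0,0],[[0.002,0.001,0.064],0,0]]'
python3 -m pendant '[[[0,0,0.001],0,0],[[0,0,0.002],0,0],[[0,0,0.003],0,0],[[0,0,0.004],0,0],[[0,0,0.0045],0,0],[[0,0,0.0045],0,0],[[0,0,0.0045],0,0],[[0,0,0.0045],0,0],[[0,0,0.0045],0,0],[[0,0,0.0045],0,0]]'
```

```text
t: 16.45
eef_pos: [663.7, 216.1, 127.6]
ee_rot: [3.141, 0.001, 3.116]
contact_force: [-0.7, -0.9, 3.5]
width: -0.1
t: 17.28
eef_pos: [663.7, 216.2, 124.9]
ee_rot: [-3.142, 0.001, 3.116]
contact_force: [-4.9, -2.3, 15.6]
width: 0.3
```

Bottomed (124.9 mm, 15.6 N). Retreat clear and check.

```bash

python3 -m pendant '[[[0,0,-0.005],0,0],[[0,0,-0.02],0,0],[[0,0,-0.045],0,0],[[0,0,-0.065],0,0],[[0.03,0,-0.065],0,0],[[0.065,0.006,-0.065],0,0.03],[[0.100,0.012,-0.065],0,0.085],[[0.140,0.018,-0.065],0,0.085],[[0.180,0.024,-0.055],0,0.085],[[0.222,0.028,-0.020],0,0.085]]'
python3 -m pendant '[[[0,0,0],0,0.085],[[0,0,0],0,0.085],[[0,0,0],0,0.085],[[0,0,0],0,0.085],[[0,0,0],0,0.085],[[0,0,0],0,0.085],[[0,0,0],0,0.085],[[0,0,0],0,0.085],[[0,0,0],0,0.085],[[0,0,0],0,0.085]]'
python3 - <<'E'
from h import *
import pickle
c=cap('wrist','w9.png'); pickle.dump(c,open('w9.pkl','wb'))
f=c['frame'][310:370,235:315]; cv2.imwrite('pics/z11.png',cv2.resize(f,None,fx=10,fy=10,interpolation=cv2.INTER_CUBIC))
c=cap('scene','s9.png'); c=cap('top'); P=pts(c)
for n,(a,b,d,e,lo) in dict(box=(230,270,322,380,50),cup=(195,225,335,367,40),vial=(210,235,155,180,25)).items():
    q=P[a:b,d:e].reshape(-1,3); q=q[(q[:,2]>lo)&(q[:,2]<200)]; print(n,q.min(0),q.max(0))
E
```

```text
t: 18.12
eef_pos: [451.7, 250.8, 153.8]
ee_rot: [3.137, 0.006, 3.118]
contact_force: [0.7, 1.0, 0.1]
width: 60.3
t: 18.95
eef_pos: [452.5, 248.3, 150.7]
ee_rot: [3.142, 0.0, 3.116]
contact_force: [0.3, 0.5, -0.1]
width: 84.7Traceback (most recent call last):
  File "<stdin>", line 7, in <module>
    return umr_minimum(a, axis, None, out, keepdims, initial, where)
ValueError: zero-size array to reduction operation minimum which has no identity
```

View pics/z11.png

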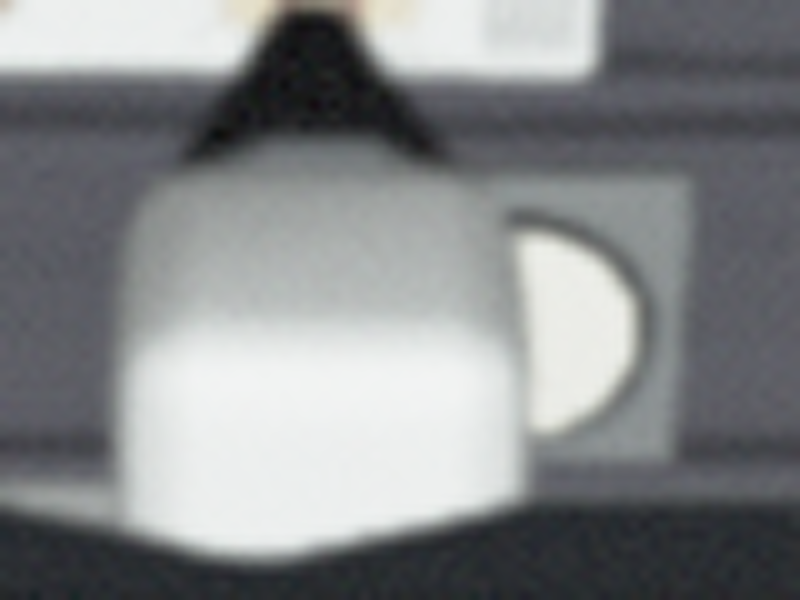

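View pics/s9.png

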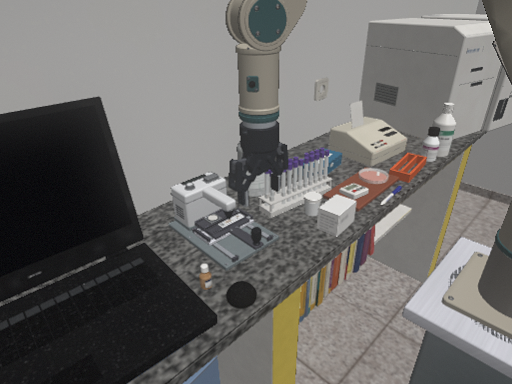

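```bash
python3 -c "
from bench import manip
print(manip.observe()['t']); print(manip.close_job())"
```

```text
19.1
the job is handed in; nothing more can be done
None
```

I zeroed the reader on the reference tile, then read the test cassette and left it under the nose. I handed the job in at about 19 s of the 56 s; no verdict was reported.

- **Zero key:** I moved the white tile under the nose by the knob and let go. The wrist camera put the nose 1.6 mm from the tile's centre. The press bottomed at 125.0 mm tool height with 16 N.
- **Read key:** I moved the cassette's window under the nose and let go. The press bottomed at 124.9 mm with 15.6 N.
- **Window position:** The views did not fully agree on how far the nose is from the window's centre. The wrist camera gave about 0.7 mm and the top camera about 1.3 mm. The coarser scene camera gave about 3.5 mm along y, against a 4 mm limit. I trusted the two finer views and made no correction.
- **After the read press:** By eye, the wrist picture showed nose and window lined up as before. The robot hung clear above the knob with the gripper open.
- **Bystanders:** My depth check on the box, cup and vial failed because the arm blocked the top view. In the last scene picture all three stood where they did at the start.

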